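# Pack seven spice tins into a round rail and shut its gate

### The arm

A 6-joint arm with a two-finger parallel gripper is mounted at the origin on the work surface. World frame = base frame: x ahead of the robot, y to its left, z up, the work surface at z = 0. Lengths are in mm, angles in rad, forces in N, time in s.
With the tool pointing down it reaches from about 350 to 875 mm from the base axis. Payload 4.2 kg.
Tool frame: the origin (TCP) lies midway between the tips of the shut fingers; the grasp point (between the pads) lies 19 mm behind it; x points along the fingers, y is the direction in which the jaws open and shut, and the axes are right-handed (so a half turn about x gives the same grasp; the last joint's range is limited). The gripper opens to 85 mm and grips with 20 to 120 N. Pads are 22 mm wide; open, the fingers measure 114 mm over their backs; the gripper's body (76 mm by 85 mm) begins 54 mm behind the grasp point. The pads swing forward as they close: fully open they stand 13 mm farther back than shut.
Start: joints at [1.448, 0.385, 0.008, 0, -1.194, -0.259], TCP at [232.837, 579.988, 231.312] pointing down, gripper open.
Joint ranges: [-3.14, 3.14], [-1.21, 2.06], [-1.07, 1.41], [-3.16, 2.05], [-2.99, -0.16], [-3.1, 3.1]. Speed limits (rad/s): [2.79, 2.79, 3.14, 3.14, 3.14, 3.14].

### API

Orientations are given as a unit quaternion [x, y, z, w].
In Python, from bench import readout, imaging, arm gives the robot as it stands.
- The arm moves only by the tool arm_command, never from a script. Its argument "increments" is a list of rows, each a list of 3 entries, a list of its own where there are three numbers: the turn, a rotation vector about the world's x, y, z in degrees, then the shift along the world's x, y, z in mm, then the closure, from 0 (fully open) to 1 (shut). In form: [[[ax, ay, az], [tx, ty, tz], fingers], ...]. A call has exactly 5 rows; each row is the pose to reach, as a shift and turn from the pose measured when the call began; what a row does not reach only later rows make up. A row lasts 1/10 s, in which the tool goes at most 50 mm and 8.59 degrees, less where a joint would pass 70% of its speed; a pose out of reach is approached as far as the arm can. A call with a gripper value outside its range is refused whole. The fingers move at their own pace and stop on an object; the grip force is fixed at half the most. Time passes only in rows, so rows that repeat a pose let the fingers close, or fill a call up. It gives the time, the measured TCP pose, the force and the opening at its end, in the units of the state.
- readout.read_state(): the state, without advancing time (a new reading comes with each control period).
- imaging.get_image(name): name is "scene" or "top"; returns (picture, depth): 480x640x3 uint8, blue, green, red; 480x640 float32, mm along the optical axis (not along the pixel's ray), 0 where there is no reading.
- imaging.camera_info(name): a dict with "vfov" (degrees; the focal length in pixels is half the picture's height over the tangent of half this angle, whatever the lens; pixels are square), "cx", "cy" (the principal point, pixels), "eye" and "rotation" of the camera in the world. Camera axes: x right, y down, z forward; pixel columns grow to the right and rows downward; lengths in mm; the calibration is good to about 2 mm. A picture is of the moment at which its call begins. camera_info takes no time and is no camera call.
- arm.job_done(): hands the job in, once; it reports no verdict.
The state is a dict: "clock": time; "joints": joint angles; "joint_vel": joint speeds; "joint_efforts": joint torques, N m; "position": TCP position; "ee_rot": TCP orientation; "contact_force": force on the tool from outside, world axes, zero at the start; "wrist_torque": the same for the moment, N m; "gripper_width": finger opening in mm.
Only numpy, scipy, OpenCV 4.12 (cv2) and the standard library are available. Lean on these libraries where they do the work, as an engineer would, in place of code of your own. Each camera call takes 0.05 s, during which the arm holds its last target. There are 200 camera calls.

### The job

Stow the spice tins for the drive: slide the two loose tins through the mouth of the round rail, nudging the tins already there aside, so that all seven stand packed inside, one in the middle and six around it, then swing the red gate fully shut behind them. Keep every tin standing on the crate top - slide them, do not lift or topple any - and leave the spoon, mug, food box and jar where they are.

Things in the scene. Friction and masses are not known exactly. Their poses are not given: they have to be found in the camera images.
- rail: round aluminium guard rail screwed to the crate top (it does not move, and has no floor: tins inside stand on the crate top). Wall inner radius 94.5, thickness 5, height 40, open at the top. Origin at the ring's centre on the crate top. Its +y axis points out through the middle of the mouth, an opening that spans 36 degrees either side of +y (111 wide). It just holds seven tins: one in the middle and six around it.
- rail_center (a point): centre of the rail's ring, at crate-top height
- mouth (a point): middle of the mouth, 94.5 from rail_center along the rail's +y, at crate-top height
- gate (a joint): red curved gate (a 5 thick, 40 high piece of the same ring, radius 94.5 inside) that closes the mouth; value in rad: 0 = shut, in line with the ring; grows as it swings outward about its vertical hinge, up to 2.3; starts 1.75 to 2.1. Seen from above it opens counter-clockwise and shuts clockwise. It has no latch, needs about 0.3 N at its end and stays where it is left; it cannot shut fully while a tin stands out of the mouth.
- gate_hinge (a point): the gate's vertical hinge, at the mouth's edge at (-57, 78.5) in the rail's axes, 20 above the crate top
- gate_pin (a point): on the axis of the 12 thick, 55 high upright pin at the gate's free end, 110 from gate_hinge, 20 above the crate top; lies at (53, 78.5) in the rail's axes when the gate is shut. The curved gate bulges 18 outward (away from the ring's centre when shut) from the straight line hinge to pin.
- tin0: round steel spice tin with a red lid, 58 diameter, 75 high, 100 to 200 g, standing; origin at the centre of its underside. Five of the seven tins start inside the rail (loosely around its wall; the middle and the place at the mouth are empty), the other two stand loose on the crate top to the robot's left; which ones varies.
- tin1: round steel spice tin with a yellow lid, 58 diameter, 75 high, 100 to 200 g, standing; origin at the centre of its underside. Five of the seven tins start inside the rail (loosely around its wall; the middle and the place at the mouth are empty), the other two stand loose on the crate top to the robot's left; which ones varies.
- tin2: round steel spice tin with a green lid, 58 diameter, 75 high, 100 to 200 g, standing; origin at the centre of its underside. Five of the seven tins start inside the rail (loosely around its wall; the middle and the place at the mouth are empty), the other two stand loose on the crate top to the robot's left; which ones varies.
- tin3: round steel spice tin with a black lid, 58 diameter, 75 high, 100 to 200 g, standing; origin at the centre of its underside. Five of the seven tins start inside the rail (loosely around its wall; the middle and the place at the mouth are empty), the other two stand loose on the crate top to the robot's left; which ones varies.
- tin4: round steel spice tin with an orange lid, 58 diameter, 75 high, 100 to 200 g, standing; origin at the centre of its underside. Five of the seven tins start inside the rail (loosely around its wall; the middle and the place at the mouth are empty), the other two stand loose on the crate top to the robot's left; which ones varies.
- tin5: round steel spice tin with a white lid, 58 diameter, 75 high, 100 to 200 g, standing; origin at the centre of its underside. Five of the seven tins start inside the rail (loosely around its wall; the middle and the place at the mouth are empty), the other two stand loose on the crate top to the robot's left; which ones varies.
- tin6: round steel spice tin with a blue lid, 58 diameter, 75 high, 100 to 200 g, standing; origin at the centre of its underside. Five of the seven tins start inside the rail (loosely around its wall; the middle and the place at the mouth are empty), the other two stand loose on the crate top to the robot's left; which ones varies.
- spoon: bystander: steel spoon lying down, 170 long, handle to its -x; origin on its underside at mid-length
- mug: bystander: cream enamel mug, 84 diameter, 82 high, handle at its +y; origin at the centre of its underside
- food_box: bystander: blue plastic food box with white clips, 113 x 158 (x, y) x 64 high; origin at the centre of its underside
- jar: bystander: squat glass jar with closed steel cap, 84 diameter, 85 high; origin at the centre of its underside
Things that resemble listed ones, but are neither listed nor needed, are in the scene too. What is shaped like the tin3 but purple is not meant. Leave any pink look-alike of the tin0 alone.

How it is judged:
By the outcome, as a careful person would: the job done as asked, in the order asked, and still so for the second after the job is handed in, with the robot touching nothing.
It also fails if it takes over 72 s, if anything falls off the work surface, if the arm or the gripper's body presses on something with over 40 N, if the wrist force passes 120 N, or if a joint passes its speed limit or range.

## Working session

There is one attempt and no reset: what is moved stays moved. The work goes in short steps, Python scripts to look and compute and a tool call to move; the robot and the scene stay as the last step left them, time stands still between calls to the robot, and variables do not carry over. Pictures are saved under pics/ and viewed, about 8 in all and at most 12, crops included, and the job is handed in when it is done.

Besides the shell and the picture viewer there is one more tool, called after "Emit:" in YAML: its name, and indented under it one key for each argument. arm_command: Moves the arm, as the interface text tells. Its arguments: {"type":"object","properties":{"increments":{"type":"array","items":{"type":"array"}}},"required":["increments"]}

```bash
mkdir -p pics; cat > h.py <<'E'
import numpy as np,cv2
from bench import readout,imaging,arm
def grab(n,tag):
    p,d=imaging.get_image(n); cv2.imwrite(f'pics/{tag}.png',p); np.save(f'pics/{tag}.npy',d); return p,d
def cam(n):
    i=imaging.camera_info(n); f=240/np.tan(np.radians(i['vfov'])/2); return f,i['cx'],i['cy'],np.array(i['eye']),np.array(i['rotation']).reshape(3,3)
def ray(n,u,v,z):
    f,cx,cy,e,R=cam(n); d=R@np.array([(u-cx)/f,(v-cy)/f,1]); return e+d*(z-e[2])/d[2]
def pts(n,d):
    f,cx,cy,e,R=cam(n); v,u=np.mgrid[:480,:640]; P=np.stack([(u-cx)/f*d,(v-cy)/f*d,d],-1); return P@R.T+e
def proj(n,P):
    f,cx,cy,e,R=cam(n); q=R.T@(np.array(P)-e); return f*q[0]/q[2]+cx,f*q[1]/q[2]+cy
E
python3 - <<'E'
from h import *
for n in('top','scene'):
    p,d=grab(n,n+'0'); print(imaging.camera_info(n))
print(readout.read_state())
E
```

```text
{'vfov': 49.63997512466459, 'cx': 313.89339817141655, 'cy': 226.79424495748106, 'eye': array([ 434.93778754,  -32.16934195, 1007.78352723]), 'rotation': array([ 0.71037441, -0.69867568,  0.06122258, -0.05892609])}
{'vfov': 43.819979030840585, 'cx': 313.4861318046693, 'cy': 245.4731989595677, 'eye': array([1510.30491392,  380.81234481,  713.4819058 ]), 'rotation': array([ 0.48087645,  0.7422091 , -0.38712672, -0.26079954])}
{'clock': 0.1, 'joints': array([ 1.44763075e+00,  3.85473918e-01,  6.76886924e-03, -4.12550839e-04,
       -1.19402067e+00, -2.58578185e-01]), 'joint_vel': array([ 0.00082618, -0.00292965, -0.00042641,  0.0020046 , -0.00040415,
       -0.00037093]), 'joint_efforts': array([-5.26113126e-04, -3.93319201e+01,  1.88929707e+01,  4.19798300e+00,
       -2.58520136e-03, -6.55867201e-07]), 'position': array([232.64526172, 579.52429116, 230.34027773]), 'ee_rot': array([-0.6941655 ,  0.13489128,  0.69434373,  0.13351177]), 'contact_force': array([ 0.13931918, -0.062906  ,  0.56802708]), 'wrist_torque': array([-0.0295236 , -0.00760189,  0.01201032]), 'gripper_width': 85.23799464382274}
```

View pics/top0.png

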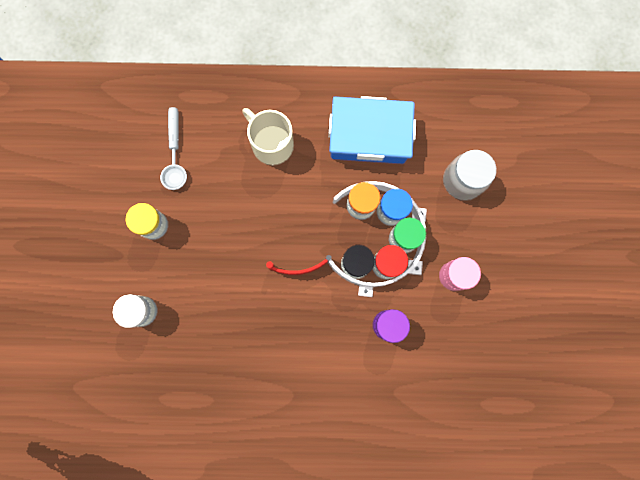

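View pics/scene0.png

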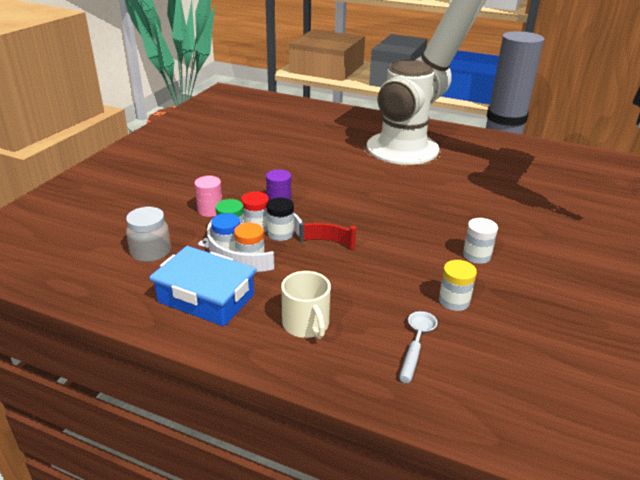

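Top view: the loose tins are yellow (143,218) and white (133,311). Inside the rail are orange (364,198), blue (396,205), green (409,234), red (392,261) and black (358,261). The look-alikes are purple (392,326) and pink (461,274). The mouth faces image-left and the gate runs from (329,262) to (270,266).

```bash
sed -i 's/np.array(i\[.rotation.\]).reshape(3,3)/Rotation.from_quat(i["rotation"]).as_matrix()/; 1a from scipy.spatial.transform import Rotation\nfrom scipy.optimize import least_squares' h.py
cat >> h.py <<'E'
SEED=dict(red=(0,1),)
def lids(p,d,n='top',zt=75):
    """tin lids: colour mask on points near lid height; centroid cast to z=75"""
    X=pts(n,d); hsv=cv2.cvtColor(p,cv2.COLOR_BGR2HSV); H,S,V=[hsv[...,i].astype(int) for i in range(3)]
    ok=(abs(X[...,2]-zt)<9)&(d>0)
    sel=dict(red=((H<4)|(H>176))&(S>180),orange=(H>7)&(H<16)&(S>180),yellow=(H>22)&(H<34)&(S>150),green=(H>45)&(H<80)&(S>150),
      blue=(H>100)&(H<120)&(S>200),white=(S<30)&(V>190),black=(V<60))
    out={}
    for k,m in sel.items():
        c,l,st,ce=cv2.connectedComponentsWithStats((m&ok).astype(np.uint8))
        for i in range(1,c):
            if st[i,4]>350:
                (u,v),r=cv2.minEnclosingCircle(np.argwhere(l==i)[:,::-1].astype(np.float32))
                out.setdefault(k,[]).append((ray(n,*ce[i],zt)[:2].round(0).tolist(),int(st[i,4]),round(r,1),ce[i].round(0).tolist()))
    return out
E
python3 - <<'E'
from h import *
p=cv2.imread('pics/top0.png');d=np.load('pics/top0.npy')
for k,v in lids(p,d).items(): print(k,v)
X=pts('top',d); hsv=cv2.cvtColor(p,cv2.COLOR_BGR2HSV)
print('table z',np.median(X[350:450,100:500,2]))
v,u=np.mgrid[:480,:640]
m=(abs(X[...,2]-40)<4)&(hsv[...,1]<60)&(u>325)&(u<430)&(v>175)&(v<292)
Q=np.array([ray('top',a,b,40)[:2] for b,a in np.argwhere(m)])
f=lambda q:np.hypot(*(Q-q[:2]).T)-97
r=least_squares(f,[Q[:,0].mean(),Q[:,1].mean()],loss='soft_l1',f_scale=3); c=r.x; print('ring',c,len(Q),np.sqrt(np.median(r.fun**2)))
a=np.degrees(np.arctan2(*(Q-c)[abs(f(c))<5].T[::-1])); a=np.sort(a%360); g=np.diff(np.r_[a,a[0]+360]); i=g.argmax(); print('gap',a[i],a[i]+g[i])
m=(abs(X[...,2]-40)<25)&((hsv[...,0]<6)|(hsv[...,0]>174))&(hsv[...,1]>190)&(u>255)&(u<335)&(v>250)&(v<280)
print(m.sum()); 
mp=m&(X[...,2]>47); print('pin',X[mp].mean(0),mp.sum()); 
m&=abs(X[...,2]-40)<5; P=X[m]; print('gate',P[P[:,1].argmax()],P[P[:,1].argmin()])
# bystanders
for nm,(x,y) in dict(mug=(270,137),box=(372,128),jar=(473,170),spoonbowl=(173,178),spoonh=(173,112),purple=(392,326)).items(): print(nm,X[y,x].round())
print(readout.read_state()['ee_rot'],Rotation.from_quat(readout.read_state()['ee_rot']).as_matrix().round(2))
E
```

```text
red [([536.0, -174.0], 773, 16.0, [391.0, 260.0])]
green [([587.0, -208.0], 747, 15.6, [409.0, 233.0])]
white [([439.0, 292.0], 848, 16.8, [129.0, 310.0])]
table z -0.3174744376653962
ring [ 593.07201333 -143.9847068 ] 689 1.6570176779189012
gap 49.05138092217643 118.06892436272909
116
pin [526.48581584  47.2682718   55.17849773] 10
gate [521.91477998  48.66338374  38.42262263] [536.99958472 -57.75806262  36.70861364]
mug [790.  58.   5.]
box [ 791. -142.   63.]
jar [ 704. -325.   86.]
spoonbowl [700. 247.   7.]
spoonh [835. 253.  16.]
purple [ 420. -175.   72.]
[-0.6941655   0.13489128  0.69434373  0.13351177] [[-0.   -0.37 -0.93]
 [-0.   -0.93  0.37]
 [-1.    0.   -0.  ]]
```

```bash
python3 - <<'E'
from h import *
p=cv2.imread('pics/top0.png');d=np.load('pics/top0.npy'); X=pts('top',d)
hsv=cv2.cvtColor(p,cv2.COLOR_BGR2HSV)
for k,(u,v) in dict(yellow=(142,218),orange=(364,198),blue=(397,206),black=(358,261),white=(130,311),purple=(392,326)).items(): print(k,hsv[v,u],X[v,u].round())
q=np.hstack([cv2.resize(p[170:340,90:210],None,fx=3,fy=3),cv2.resize(p[170:340,315:440],None,fx=3,fy=3)]); cv2.imwrite('pics/crop0.png',q)
E
```

```text
yellow [ 30 138 255] [607. 282.  71.]
orange [ 20 176 255] [ 651. -125.   74.]
blue [103 176 255] [ 636. -186.   77.]
black [129  28  64] [ 534. -114.   75.]
white [  0   0 255] [438. 289.  75.]
purple [140 145 244] [ 420. -175.   72.]
```

View pics/crop0.png

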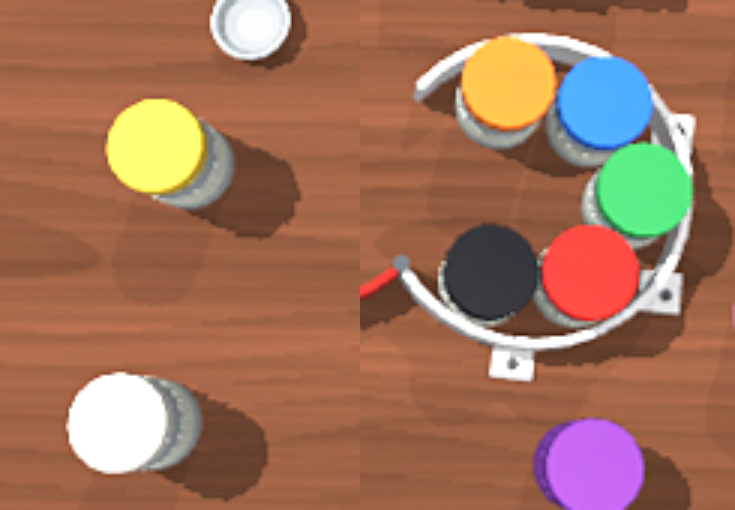

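The crop confirms it: yellow (142,218) and white (130,311) are loose, with five tins in the rail and purple outside it. Wall ends are at about (335,200) and (328,257).

```bash
python3 - <<'E'
s=open('h.py').read()
s=s.replace("orange=(H>7)&(H<16)&(S>180)","orange=(H>10)&(H<23)&(S>140)").replace("(H>22)&(H<34)&(S>150)","(H>25)&(H<34)&(S>110)").replace("(H<120)&(S>200)","(H<120)&(S>150)").replace("black=(V<60)","black=(V<80)&(S<60)")
open('h.py','w').write(s)
E
python3 - <<'E'
from h import *
p=cv2.imread('pics/top0.png');d=np.load('pics/top0.npy')
for k,v in lids(p,d).items(): print(k,v)
c=np.array([593,-144])
for u,v in((335,200),(328.5,257.3)):
    q=ray('top',u,v,40)[:2]; print(q,np.hypot(*(q-c)),np.degrees(np.arctan2(*(q-c)[::-1])))
E
```

```text
red [([536.0, -174.0], 773, 16.0, [391.0, 260.0])]
orange [([652.0, -125.0], 729, 15.5, [364.0, 197.0])]
yellow [([606.0, 282.0], 756, 15.8, [141.0, 218.0])]
green [([587.0, -208.0], 747, 15.6, [409.0, 233.0])]
blue [([641.0, -184.0], 746, 15.7, [396.0, 204.0])]
white [([439.0, 292.0], 848, 16.8, [129.0, 310.0])]
black [([535.0, -115.0], 764, 15.7, [358.0, 260.0])]
[653.79971255 -73.42448249] 93.15314657508266 49.25561193817679
[543.68652384 -62.26999884] 95.45476426295303 121.10554435366954
```

Emit:
arm_command:
  increments:
    - [[0, 0, -8], [30, -32, 0], 0]
    - [[0, 0, -16], [75, -65, 0], 0]
    - [[0, 0, -24], [120, -110, 0], 0]
    - [[0, 0, -32], [165, -150, 0], 0]
    - [[0, 0, -40], [206, -190, 0], 0]

```text
clock: 0.6
position: [412.9, 413.3, 229.9]
ee_rot: [-0.605, 0.366, 0.606, 0.364]
contact_force: [0.9, 0.1, 0.7]
gripper_width: 85.3
```

Emit:
arm_command:
  increments:
    - [[0, 0, -8], [40, -26, 0], 0]
    - [[0, 0, -16], [80, -52, 0], 0]
    - [[0, 0, -24], [120, -78, 0], 0]
    - [[0, 0, -32], [160, -106, 0], 0]
    - [[0, 0, -33], [193, -131, 0], 0]

```text
clock: 1.1
position: [607.5, 280.5, 229.1]
ee_rot: [-0.475, 0.524, 0.477, 0.522]
contact_force: [-0.7, 1.0, -0.6]
gripper_width: 85.5
```

```bash
python3 - <<'E'
from h import *
p,d=grab('scene','s1'); s=readout.read_state(); print(s['position'],Rotation.from_quat(s['ee_rot']).as_matrix().round(3))
# lid check in scene view: colour blobs cast at z=75
hsv=cv2.cvtColor(p,cv2.COLOR_BGR2HSV); H,S,V=[hsv[...,i].astype(int) for i in range(3)]
X=pts('scene',d)
for k,(u,v,m) in dict(yellow=(459,273,(H>22)&(H<34)&(S>110)),white=(480,228,(S<30)&(V>190))).items():
    M=(m&(abs(X[...,2]-75)<4)); c,l,st,ce=cv2.connectedComponentsWithStats(M.astype(np.uint8))
    for i in range(1,c):
        if st[i,4]>150: 
            Q=X[l==i]; print(k,st[i,4],ce[i],ray('scene',*ce[i],75),(Q.min(0)+Q.max(0))/2,np.ptp(Q,0))
E
```

```text
[611.34402396 276.81741168 228.50802227] [[-0.002 -0.995  0.098]
 [-0.003  0.098  0.995]
 [-1.     0.002 -0.003]]
yellow 502 [459.79482072 269.71912351] [610.73755935 284.48183117  75.        ] [609.39071707 283.84399726  74.62539905] [58.51799796 56.00067569  7.09753347]
white 367 [482.9400545  225.92098093] [443.83946447 295.07024078  75.        ] [440.00514844 294.06056593  75.0038283 ] [62.95646902 56.91826623  7.90762674]
```

Emit:
arm_command:
  increments:
    - [[0, 0, 0], [-3, 6, -30], 0]
    - [[0, 0, 0], [-3, 6, -70], 0]
    - [[0, 0, 0], [-3, 6, -110], 0]
    - [[0, 0, 0], [-3, 6, -120], 0]
    - [[0, 0, 0], [-3, 6, -120], 0]

```text
clock: 1.65
position: [607.4, 282.3, 106.6]
ee_rot: [-0.475, 0.527, 0.475, 0.521]
contact_force: [0.4, -0.6, 0.6]
gripper_width: 85.2
```

```bash
python3 - <<'E'
from h import *
for i in range(3): s=readout.read_state(); print(s['clock'],s['position'],s['contact_force'])
E
```

```text
1.65 [607.43699944 282.25945063 106.57855949] [ 0.35591167 -0.62542505  0.55121527]
1.65 [607.43699944 282.25945063 106.57855949] [ 0.35591167 -0.62542505  0.55121527]
1.65 [607.43699944 282.25945063 106.57855949] [ 0.35591167 -0.62542505  0.55121527]
```

Emit:
arm_command:
  increments:
    - [[0, 0, 0], [1, 1, -35], 0]
    - [[0, 0, 0], [1, 1, -70], 0]
    - [[0, 0, 0], [1, 1, -86], 0]
    - [[0, 0, 0], [1, 1, -86], 0]
    - [[0, 0, 0], [1, 1, -86], 0]

```text
clock: 2.15
position: [610.1, 284.5, 23.1]
ee_rot: [-0.476, 0.525, 0.475, 0.522]
contact_force: [0.4, -0.3, 0.4]
gripper_width: 85.3
```

Emit:
arm_command:
  increments:
    - [[0, 0, 0], [0, 0, 0], 1]
    - [[0, 0, 0], [0, 0, 0], 1]
    - [[0, 0, 0], [0, 0, 0], 1]
    - [[0, 0, 0], [0, 0, 0], 1]
    - [[0, 0, 0], [0, 0, 0], 1]

```text
clock: 2.65
position: [611.6, 285.6, 26.1]
ee_rot: [-0.476, 0.523, 0.475, 0.524]
contact_force: [-2.3, 0.4, 6.1]
gripper_width: 57.0
```

Emit:
arm_command:
  increments:
    - [[0, 0, 0], [0, -15, 0], 1]
    - [[0, 0, 0], [-1, -45, 0], 1]
    - [[0, 0, 0], [-2, -80, 0], 1]
    - [[0, 0, 0], [-2, -115, 0], 1]
    - [[0, 0, 0], [-3, -150, 0], 1]

```text
clock: 3.15
position: [608.2, 133.7, 26.3]
ee_rot: [-0.476, 0.523, 0.475, 0.524]
contact_force: [0.2, 1.0, -1.3]
gripper_width: 56.8
```

Emit:
arm_command:
  increments:
    - [[0, 0, 0], [0, -35, 0], 1]
    - [[0, 0, 0], [-1, -70, 0], 1]
    - [[0, 0, 0], [-2, -105, 0], 1]
    - [[0, 0, 0], [-3, -125, 0], 1]
    - [[0, 0, 0], [-3, -130, 0], 1]

```text
clock: 3.65
position: [604.3, 0.7, 26.3]
ee_rot: [-0.475, 0.524, 0.474, 0.524]
contact_force: [1.0, -0.2, 0.3]
gripper_width: 56.9
```

```bash
python3 - <<'E'
from h import *
s=readout.read_state(); print(s['position'],s['contact_force'],s['gripper_width'])
p,d=grab('top','t2'); print(lids(p,d)); grab('scene','s2'); cv2.imwrite('pics/s2c.png',cv2.resize(cv2.imread('pics/s2.png')[120:360,150:550],None,fx=2,fy=2))
E
```

```text
[604.2528292    0.73621343  26.33221908] [ 0.95295409 -0.17874425  0.26685997] 56.91071181200445
{'red': [([536.0, -174.0], 774, 15.9, [391.0, 261.0])], 'orange': [([652.0, -125.0], 731, 15.4, [364.0, 197.0])], 'green': [([587.0, -208.0], 751, 15.8, [409.0, 233.0])], 'blue': [([641.0, -184.0], 752, 15.7, [396.0, 204.0])], 'black': [([535.0, -115.0], 763, 15.9, [358.0, 260.0])]}
```

View pics/s2c.png

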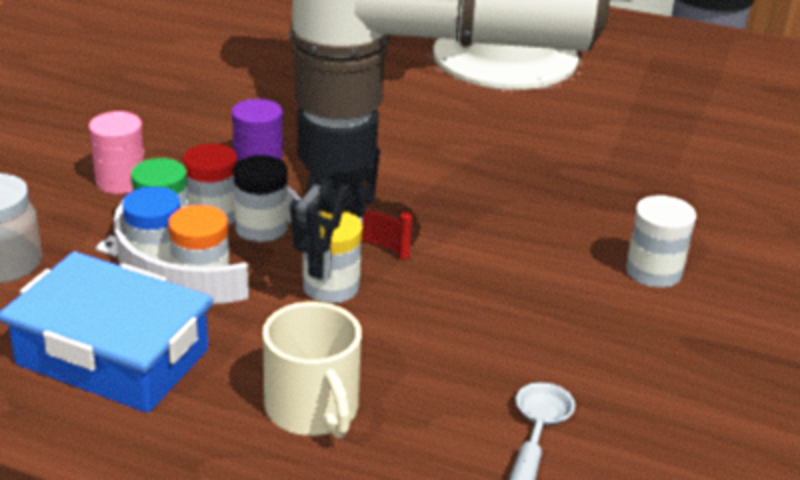

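Yellow is gripped, upright in front of the mouth at crop (332,255). The tins inside are undisturbed and already close to packed spacing.

Emit:
arm_command:
  increments:
    - [[0, 0, 0], [-2, -20, 0], 1]
    - [[0, 0, 0], [-3, -40, 0], 1]
    - [[0, 0, 0], [-5, -60, 0], 1]
    - [[0, 0, 0], [-5, -60, 0], 1]
    - [[0, 0, 0], [-5, -60, 0], 1]

```text
clock: 4.25
position: [600.2, -56.8, 26.5]
ee_rot: [-0.476, 0.523, 0.474, 0.524]
contact_force: [0.1, -0.2, -1.0]
gripper_width: 56.8
```

Emit:
arm_command:
  increments:
    - [[0, 0, 0], [0, 0, 0], 0.2]
    - [[0, 0, 0], [0, 0, 0], 0.2]
    - [[0, 0, 0], [2, 22, 0], 0.2]
    - [[0, 0, 0], [4, 45, 0], 0.2]
    - [[0, 0, 0], [6, 70, 0], 0.2]

```text
clock: 4.75
position: [606.5, 14.4, 26.7]
ee_rot: [-0.476, 0.523, 0.474, 0.524]
contact_force: [-0.2, -0.3, -0.1]
gripper_width: 68.2
```

Emit:
arm_command:
  increments:
    - [[0, 0, 0], [0, 0, 0], 0.76]
    - [[0, 0, 0], [0, 0, 0], 0.76]
    - [[0, 0, 0], [0, 0, 0], 0.76]
    - [[0, 0, 0], [0, 0, 0], 0.76]
    - [[0, 0, 0], [0, 0, 0], 0.76]

```text
clock: 5.25
position: [606.4, 13.7, 26.7]
ee_rot: [-0.476, 0.523, 0.474, 0.524]
contact_force: [0.6, 1.3, -0.1]
gripper_width: 20.6
```

```bash
cat >> h.py <<'E'
C=np.array([593,-144.]);M=np.array([.084,.9965]);RX=np.array([.9965,-.084])
def rail(q): q=np.array(q[:2])-C; return (round(float(q@RX),1),round(float(q@M),1))
def look(tag):
    s=readout.read_state(); p,d=grab('top',tag)
    print('tcp',s['position'].round(1),rail(s['position']),s['gripper_width'],s['contact_force'].round(1))
    for k,v in lids(p,d).items(): print(k,[(a[0],rail(a[0]),a[1]) for a in v])
E
python3 -c "
from h import *
look('t3')
p,d=grab('scene','s3'); cv2.imwrite('pics/s3c.png',cv2.resize(p[140:300,180:400],None,fx=3,fy=3))"
```

```text
tcp [606.4  13.7  26.7] (0.1, 158.3) 20.566329972352847 [ 0.6  1.3 -0.1]
red [([536.0, -174.0], (-54.3, -34.7), 770)]
orange [([652.0, -125.0], (57.2, 23.9), 730)]
green [([587.0, -207.0], (-0.7, -63.3), 753)]
blue [([641.0, -184.0], (51.2, -35.8), 749)]
black [([535.0, -115.0], (-60.2, 24.0), 759)]
```

View pics/s3c.png

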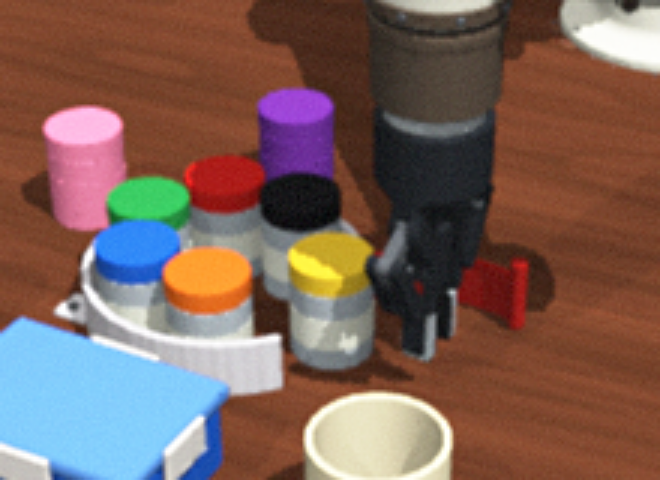

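Yellow stands free at the mouth (crop 335,300), with the fingers narrowed behind it. Now I push it to the middle.

Emit:
arm_command:
  increments:
    - [[0, 0, 0], [-1, -12, -6], 0.76]
    - [[0, 0, 0], [-2, -28, -6], 0.76]
    - [[0, 0, 0], [-4, -42, -6], 0.76]
    - [[0, 0, 0], [-5, -55, -6], 0.76]
    - [[0, 0, 0], [-6, -68, -6], 0.76]

```text
clock: 5.85
position: [600.2, -55.7, 20.8]
ee_rot: [-0.476, 0.523, 0.474, 0.525]
contact_force: [-0.5, 0.7, -0.7]
gripper_width: 20.6
```

Emit:
arm_command:
  increments:
    - [[0, 0, 0], [-1, -10, 0], 0.76]
    - [[0, 0, 0], [-2, -20, 0], 0.76]
    - [[0, 0, 0], [-2, -29, 0], 0.76]
    - [[0, 0, 0], [-3, -37, 0], 0.76]
    - [[0, 0, 0], [-3, -41, 0], 0.76]

```text
clock: 6.35
position: [599.2, -95.7, 22.1]
ee_rot: [-0.477, 0.521, 0.473, 0.526]
contact_force: [0.4, 17.1, 5.8]
gripper_width: 20.5
```

```bash
python3 -c "
from h import *
look('t4')
p,d=grab('scene','s4'); cv2.imwrite('pics/s4c.png',cv2.resize(p[140:300,180:400],None,fx=3,fy=3))"
```

```text
tcp [599.2 -95.7  22.1] (2.2, 48.7) 20.480536736972752 [ 0.4 17.1  5.8]
red [([537.0, -180.0], (-52.8, -40.6), 779)]
green [([586.0, -210.0], (-1.4, -66.4), 749)]
blue [([638.0, -196.0], (49.2, -48.0), 595)]
white [([439.0, 292.0], (-190.1, 421.5), 834)]
black [([533.0, -123.0], (-61.6, 15.9), 743)]
```

View pics/s4c.png

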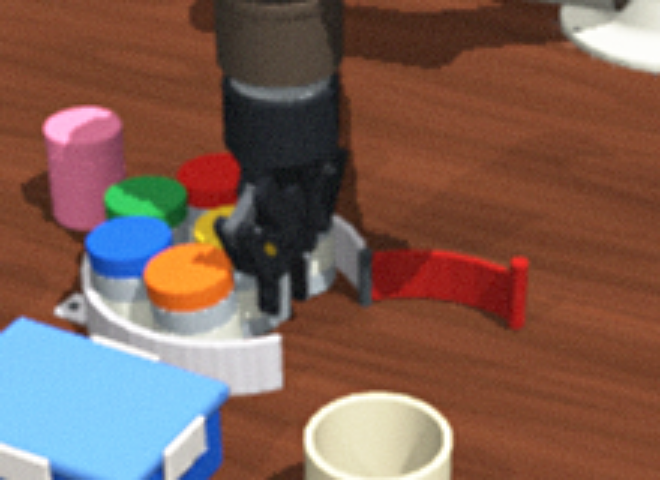

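Yellow is between orange and black, about 10 mm short of the middle, and the others are on the wall. I keep pushing gently.

Emit:
arm_command:
  increments:
    - [[0, 0, 0], [0, -3, -1], 0.76]
    - [[0, 0, 0], [0, -5, -1], 0.76]
    - [[0, 0, 0], [-1, -7, -1], 0.76]
    - [[0, 0, 0], [-1, -9, -1], 0.76]
    - [[0, 0, 0], [-1, -10, -1], 0.76]

```text
clock: 6.95
position: [600.2, -101.7, 23.6]
ee_rot: [-0.479, 0.518, 0.474, 0.526]
contact_force: [-6.6, 19.9, 13.4]
gripper_width: 20.4
```

```bash
python3 -c "
from h import *
look('t5')"
```

```text
tcp [ 600.2 -101.7   23.6] (3.6, 42.7) 20.380582633835633 [-6.6 19.9 13.4]
red [([536.0, -181.0], (-53.7, -41.7), 770)]
green [([585.0, -210.0], (-2.4, -66.4), 748)]
blue [([636.0, -200.0], (47.6, -52.2), 471)]
white [([439.0, 292.0], (-190.1, 421.5), 835)]
black [([529.0, -124.0], (-65.5, 14.6), 732)]
```

Emit:
arm_command:
  increments:
    - [[0, 0, 0], [1, 20, 0], 0.76]
    - [[0, 0, 0], [3, 60, 0], 0.76]
    - [[0, 0, 0], [6, 105, 20], 0.76]
    - [[0, 0, 0], [6, 150, 55], 0.5]
    - [[0, 0, 0], [6, 195, 90], 0.1]

```text
clock: 7.5
position: [605.7, 83.3, 105.6]
ee_rot: [-0.479, 0.519, 0.474, 0.526]
contact_force: [1.9, 0.9, -0.1]
gripper_width: 48.5
```

```bash
python3 -c "
from h import *
look('t6')
p=cv2.imread('pics/t6.png'); cv2.imwrite('pics/t6c.png',cv2.resize(p[170:300,255:440],None,fx=4,fy=4))"
```

```text
tcp [605.7  83.3 105.6] (-6.4, 227.5) 48.51207259404434 [ 1.9  0.9 -0.1]
red [([538.0, -176.0], (-52.1, -36.5), 782)]
orange [([651.0, -127.0], (56.4, 21.8), 730)]
yellow [([595.0, -140.0], (1.7, 4.2), 722)]
green [([585.0, -209.0], (-2.5, -65.4), 750)]
blue [([638.0, -185.0], (48.3, -37.1), 757)]
black [([538.0, -118.0], (-57.0, 21.3), 746)]
```

View pics/t6c.png

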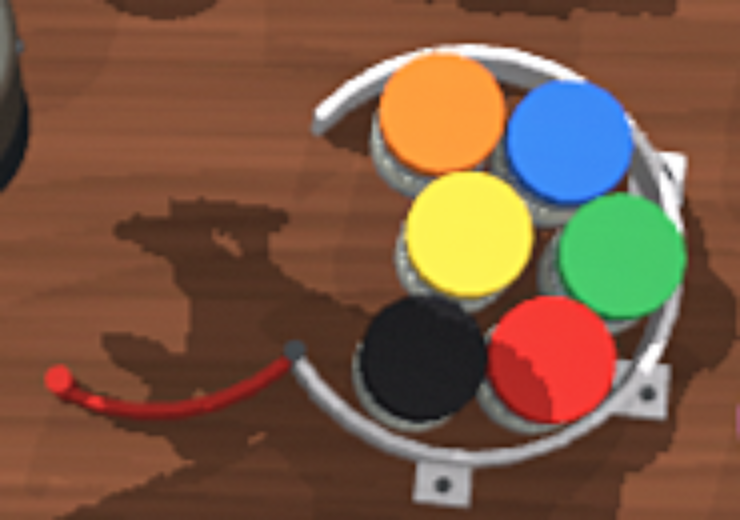

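Yellow (crop 470,233) is now in the middle, with the five around it on the wall and the mouth place free. Next is white.

Emit:
arm_command:
  increments:
    - [[0, 0, 0], [-30, 36, 10], 0]
    - [[0, 0, 0], [-60, 72, 14], 0]
    - [[0, 0, 0], [-90, 108, 14], 0]
    - [[0, 0, 0], [-120, 146, 14], 0]
    - [[0, 0, 0], [-145, 180, 14], 0]

```text
clock: 8.05
position: [463.7, 270.2, 126.5]
ee_rot: [-0.483, 0.513, 0.474, 0.528]
contact_force: [0.4, 1.0, -0.4]
gripper_width: 85.2
```

Emit:
arm_command:
  increments:
    - [[0, 0, 0], [-20, 29, 0], 0]
    - [[0, 0, 0], [-20, 29, 0], 0]
    - [[0, 0, 0], [-20, 29, 0], 0]
    - [[0, 0, 0], [-20, 29, 0], 0]
    - [[0, 0, 0], [-20, 29, 0], 0]

```text
clock: 8.55
position: [444.3, 298.1, 126.4]
ee_rot: [-0.483, 0.513, 0.474, 0.529]
contact_force: [-0.0, 0.3, 0.0]
gripper_width: 85.5
```

```bash
python3 -c "
from h import *
s=readout.read_state(); R=Rotation.from_quat(s['ee_rot']); 
a=np.radians(180-4.8); y=np.array([np.cos(a),np.sin(a),0]); x=np.array([0,0,-1.]); T=Rotation.from_matrix(np.stack([x,y,np.cross(x,y)],1))
print(R.as_matrix().round(3)); print(np.degrees((T*R.inv()).as_rotvec()),s['position'])"
```

```text
[[ 0.025 -0.996  0.085]
 [ 0.006  0.086  0.996]
 [-1.    -0.024  0.008]]
[-0.32124978  1.40792862  0.10952496] [444.30030111 298.11181576 126.3651778 ]
```

Emit:
arm_command:
  increments:
    - [[-0.3, 1.4, 0], [-4, -6, 0], 0]
    - [[-0.3, 1.4, 0], [-4, -6, -35], 0]
    - [[-0.3, 1.4, 0], [-4, -6, -75], 0]
    - [[-0.3, 1.4, 0], [-4, -6, -104], 0]
    - [[-0.3, 1.4, 0], [-4, -6, -104], 0]

```text
clock: 9.05
position: [438.5, 288.7, 18.7]
ee_rot: [-0.478, 0.525, 0.477, 0.518]
contact_force: [-0.3, 0.3, 0.8]
gripper_width: 85.3
```

Emit:
arm_command:
  increments:
    - [[0, 0, 0], [0, 0, 0], 1]
    - [[0, 0, 0], [0, 0, 0], 1]
    - [[0, 0, 0], [0, 0, 0], 1]
    - [[0, 0, 0], [0, 0, 0], 1]
    - [[0, 0, 0], [0, 0, 0], 1]

```text
clock: 9.55
position: [439.4, 289.5, 20.3]
ee_rot: [-0.478, 0.524, 0.477, 0.519]
contact_force: [1.2, -0.3, 4.7]
gripper_width: 57.4
```

Emit:
arm_command:
  increments:
    - [[0, 0, 0], [15, -10, 0], 1]
    - [[0, 0, 0], [45, -30, 0], 1]
    - [[0, 0, 0], [80, -55, 0], 1]
    - [[0, 0, 0], [115, -80, 0], 1]
    - [[0, 0, 0], [145, -105, 0], 1]

```text
clock: 10.05
position: [585.8, 183.7, 20.5]
ee_rot: [-0.478, 0.523, 0.478, 0.519]
contact_force: [-0.7, 0.8, -0.0]
gripper_width: 57.0
```

Emit:
arm_command:
  increments:
    - [[0, 0, 0], [16, -25, 0], 1]
    - [[0, 0, 0], [24, -55, 0], 1]
    - [[0, 0, 0], [24, -90, 0], 1]
    - [[0, 0, 0], [23, -125, 0], 1]
    - [[0, 0, 0], [22, -150, 0], 1]

```text
clock: 10.55
position: [607.6, 32.0, 20.4]
ee_rot: [-0.477, 0.524, 0.477, 0.52]
contact_force: [-1.0, 0.5, -0.9]
gripper_width: 56.9
```

Emit:
arm_command:
  increments:
    - [[0, 0, 0], [-3, -30, 0], 1]
    - [[0, 0, 0], [-5, -60, 0], 1]
    - [[0, 0, 0], [-7, -82, 0], 1]
    - [[0, 0, 0], [-8, -95, 0], 1]
    - [[0, 0, 0], [-8, -98, 0], 1]

```text
clock: 11.05
position: [599.3, -67.1, 20.5]
ee_rot: [-0.477, 0.524, 0.477, 0.52]
contact_force: [-1.1, 0.8, -0.5]
gripper_width: 56.8
```

Emit:
arm_command:
  increments:
    - [[0, 0, 0], [0, 0, 0], 0.2]
    - [[0, 0, 0], [0, 0, 0], 0.2]
    - [[0, 0, 0], [2, 22, 0], 0.2]
    - [[0, 0, 0], [4, 50, 0], 0.2]
    - [[0, 0, 0], [6, 78, 0], 0.2]

```text
clock: 11.55
position: [605.6, 12.7, 20.6]
ee_rot: [-0.477, 0.524, 0.477, 0.52]
contact_force: [-0.4, 0.4, 0.9]
gripper_width: 68.1
```

Emit:
arm_command:
  increments:
    - [[0, 0, 0], [0, 0, 0], 0.7]
    - [[0, 0, 0], [0, 0, 0], 0.7]
    - [[0, 0, 0], [0, 0, 0], 0.7]
    - [[0, 0, 0], [0, 0, 0], 0.7]
    - [[0, 0, 0], [0, 0, 0], 0.7]

```text
clock: 12.05
position: [605.5, 12.0, 20.6]
ee_rot: [-0.477, 0.524, 0.477, 0.52]
contact_force: [1.1, -0.5, -0.1]
gripper_width: 25.6
```

```bash
python3 -c "
from h import *
look('t7')
p=cv2.imread('pics/t7.png'); cv2.imwrite('pics/t7c.png',cv2.resize(p[170:300,255:440],None,fx=4,fy=4))"
```

```text
tcp [605.5  12.   20.6] (-0.7, 156.5) 25.556222931070426 [ 1.1 -0.5 -0.1]
red [([538.0, -176.0], (-52.1, -36.5), 782)]
orange [([651.0, -127.0], (56.4, 21.8), 721)]
yellow [([603.0, -143.0], (9.9, 1.8), 493)]
green [([585.0, -209.0], (-2.5, -65.4), 746)]
blue [([638.0, -185.0], (48.3, -37.1), 759)]
white [([601.0, -64.0], (1.3, 80.4), 729)]
black [([538.0, -118.0], (-57.0, 21.3), 756)]
```

Emit:
arm_command:
  increments:
    - [[0, 0, 0], [-2, -20, 0], 0.7]
    - [[0, 0, 0], [-3, -36, 0], 0.7]
    - [[0, 0, 0], [-4, -46, 0], 0.7]
    - [[0, 0, 0], [-5, -54, 0], 0.7]
    - [[0, 0, 0], [-5, -56, 0], 0.7]

```text
clock: 12.6
position: [600.3, -44.9, 20.7]
ee_rot: [-0.476, 0.524, 0.476, 0.521]
contact_force: [0.2, 1.2, 0.8]
gripper_width: 25.6
```

Emit:
arm_command:
  increments:
    - [[0, 0, 0], [2, 25, 0], 1]
    - [[0, 0, 0], [4, 60, 20], 1]
    - [[0, 0, 0], [4, 100, 60], 1]
    - [[0, 0, 0], [4, 140, 80], 1]
    - [[0, 0, 0], [4, 160, 80], 1]

```text
clock: 13.1
position: [607.0, 119.1, 105.3]
ee_rot: [-0.479, 0.52, 0.476, 0.523]
contact_force: [0.5, 0.3, 0.0]
gripper_width: 0.0
```

```bash
python3 -c "
from h import *
look('t8')
p=cv2.imread('pics/t8.png'); cv2.imwrite('pics/t8c.png',cv2.resize(p[170:300,255:440],None,fx=4,fy=4))
d=np.load('pics/t8.npy');X=pts('top',d);hsv=cv2.cvtColor(p,cv2.COLOR_BGR2HSV)
m=((hsv[...,0]<6)|(hsv[...,0]>174))&(hsv[...,1]>150)&(abs(X[...,2]-55)<6);m[:,330:]=0;print(X[m].mean(0),m.sum(),rail(X[m].mean(0)))"
```

```text
tcp [607.  119.1 105.3] (-8.2, 263.4) 0.045036880901648674 [0.5 0.3 0. ]
red [([538.0, -176.0], (-52.1, -36.5), 779)]
orange [([651.0, -127.0], (56.4, 21.8), 725)]
yellow [([595.0, -140.0], (1.7, 4.2), 717)]
green [([585.0, -209.0], (-2.5, -65.4), 748)]
blue [([638.0, -185.0], (48.3, -37.1), 757)]
white [([598.0, -81.0], (-0.3, 63.2), 753)]
black [([538.0, -118.0], (-57.0, 21.3), 760)]
[527.62844734  47.32838282  54.55278812] 35 (-81.2, 185.2)
```

View pics/t8c.png

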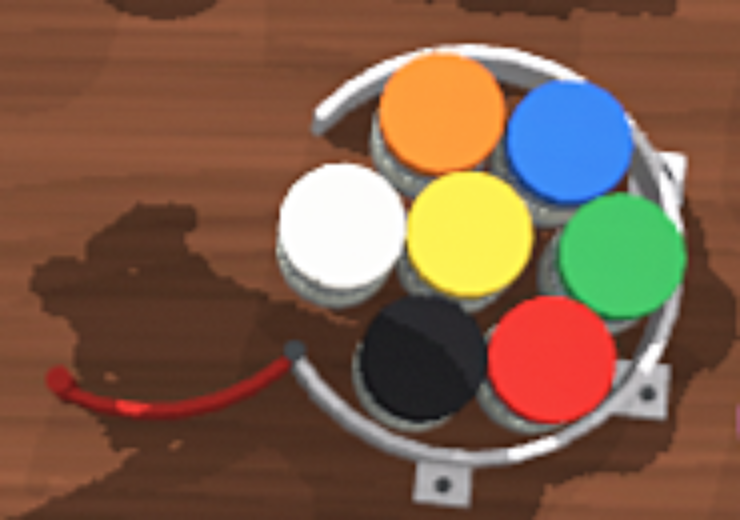

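All seven are in place, with white (crop 342,228) fully inside at r≈63. Gate pin is at crop (60,380). Next I work out the closing arc, with shut fingers on the gate's outer side.

```bash
python3 -c "
from h import *
H=np.array([-57,78.5])
for t,e in [(103,20),(103,0),(90,0),(75,0),(60,0),(45,0),(30,0),(20,0),(10,0),(4,0),(0,0),(0,-3)]:
    a=np.radians(t);u=np.array([np.cos(a),np.sin(a)]);n=np.array([-u[1],u[0]]);d=7+14.5*abs(n[0])+11*abs(n[1])+e
    q=H+108*u+d*n; print(t,e,q.round(),(C+q[0]*RX+q[1]*M).round(1))
"
```

```text
103 20 [-124.  174.] [484.3  39.7]
103 0 [-104.  178.] [504.1  42.6]
90 0 [-78. 186.] [530.4  48.4]
75 0 [-52. 189.] [557.   48.7]
60 0 [-25. 185.] [583.9  42. ]
45 0 [  2. 173.] [609.2  27.8]
30 0 [ 25. 153.] [630.4   6.5]
20 0 [ 37. 136.] [641.2 -11.2]
10 0 [ 46. 117.] [648.5 -31. ]
4 0 [ 49. 105.] [651.1 -43.5]
0 0 [51. 96.] [651.9 -52.1]
0 -3 [51. 94.] [651.7 -55.1]
```

Emit:
arm_command:
  increments:
    - [[0, 0, 0], [-35, -22, 0], 1]
    - [[0, 0, 0], [-75, -48, 0], 1]
    - [[0, 0, 0], [-110, -72, 0], 1]
    - [[0, 0, 0], [-119, -78, 0], 1]
    - [[0, 0, 0], [-119, -78, 0], 1]

```text
clock: 13.65
position: [485.8, 41.8, 103.7]
ee_rot: [-0.478, 0.521, 0.477, 0.522]
contact_force: [1.5, -0.5, -0.0]
gripper_width: -0.2
```

Emit:
arm_command:
  increments:
    - [[0, 0, 0], [0, 0, -30], 1]
    - [[0, 0, 0], [0, 0, -60], 1]
    - [[0, 0, 0], [0, 0, -80], 1]
    - [[0, 0, 0], [0, 0, -80], 1]
    - [[0, 0, 0], [0, 0, -80], 1]

```text
clock: 14.15
position: [487.2, 42.4, 23.7]
ee_rot: [-0.479, 0.521, 0.477, 0.522]
contact_force: [-0.7, -0.1, 0.3]
gripper_width: 0.1
```

Emit:
arm_command:
  increments:
    - [[0, 0, 0], [17, 1, 0], 1]
    - [[0, 0, 0], [43, 6, 0], 1]
    - [[0, 0, 0], [70, 6, 0], 1]
    - [[0, 0, 0], [97, 0, 0], 1]
    - [[0, 0, 0], [122, -14, 0], 1]

```text
clock: 14.65
position: [612.1, 29.6, 25.7]
ee_rot: [-0.48, 0.519, 0.477, 0.522]
contact_force: [-0.7, 0.5, 0.1]
gripper_width: -0.1
```

```bash
python3 -c "
from h import *
s=readout.read_state();print(s['position'],s['contact_force'])
p,d=grab('scene','s9'); cv2.imwrite('pics/s9c.png',cv2.resize(p[140:300,180:400],None,fx=3,fy=3))"
```

```text
[612.1001111   29.58996481  25.66806165] [-0.67494214  0.52354215  0.06190713]
```

View pics/s9c.png

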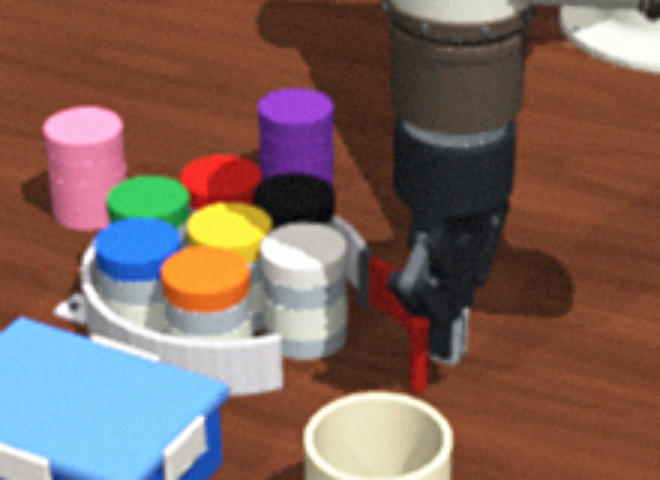

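The gate (crop 400,310) follows the fingers, about half shut.

Emit:
arm_command:
  increments:
    - [[0, 0, 0], [18, -23, 0], 1]
    - [[0, 0, 0], [29, -41, 0], 1]
    - [[0, 0, 0], [36, -58, 0], 1]
    - [[0, 0, 0], [39, -70, 0], 1]
    - [[0, 0, 0], [40, -80, 0], 1]

```text
clock: 15.2
position: [656.7, -53.2, 26.5]
ee_rot: [-0.481, 0.518, 0.475, 0.524]
contact_force: [0.9, 1.0, -0.1]
gripper_width: -0.0
```

Emit:
arm_command:
  increments:
    - [[0, 0, 0], [0, -2, 0], 1]
    - [[0, 0, 0], [0, -4, 0], 1]
    - [[0, 0, 0], [0, -5, 0], 1]
    - [[0, 0, 0], [0, -6, 0], 1]
    - [[0, 0, 0], [0, -6, 0], 1]

```text
clock: 15.7
position: [657.2, -54.6, 26.8]
ee_rot: [-0.481, 0.516, 0.476, 0.526]
contact_force: [0.3, 13.8, -0.2]
gripper_width: -0.1
```

Emit:
arm_command:
  increments:
    - [[0, 0, 0], [0, 15, 0], 1]
    - [[0, 0, 0], [0, 50, 10], 1]
    - [[0, 0, 0], [-5, 95, 50], 1]
    - [[0, 0, 0], [-10, 140, 90], 1]
    - [[0, 0, 0], [-10, 185, 110], 1]

```text
clock: 16.2
position: [647.3, 114.8, 129.9]
ee_rot: [-0.481, 0.516, 0.475, 0.526]
contact_force: [2.1, 0.3, -0.7]
gripper_width: 0.2
```

```bash
python3 -c "
from h import *
look('t10')
p=cv2.imread('pics/t10.png'); cv2.imwrite('pics/t10c.png',cv2.resize(p[170:300,255:440],None,fx=4,fy=4))
d=np.load('pics/t10.npy');X=pts('top',d);hsv=cv2.cvtColor(p,cv2.COLOR_BGR2HSV)
m=((hsv[...,0]<6)|(hsv[...,0]>174))&(hsv[...,1]>150)&(abs(X[...,2]-55)<6);m[:,350:]=0
c=np.argwhere(m).mean(0)[::-1];q=ray('top',*c,55);print(q,m.sum(),rail(q))
p0=cv2.imread('pics/top0.png').astype(int)
for n,(x0,y0,x1,y1) in dict(mug=(235,100,300,170),box=(325,90,420,170),jar=(440,145,500,205),spoon=(155,100,195,195),pink=(435,250,485,295),purple=(370,305,415,350)).items(): print(n,abs(p0-p)[y0:y1,x0:x1].max(2).__gt__(60).sum())
"
```

```text
tcp [647.3 114.8 129.9] (32.3, 262.5) 0.2314340104404875 [ 2.1  0.3 -0.7]
red [([538.0, -176.0], (-52.1, -36.5), 782)]
orange [([651.0, -127.0], (56.4, 21.8), 728)]
yellow [([599.0, -141.0], (5.7, 3.5), 602)]
green [([585.0, -209.0], (-2.5, -65.4), 750)]
blue [([638.0, -185.0], (48.3, -37.1), 756)]
white [([598.0, -82.0], (-0.2, 62.2), 676)]
black [([538.0, -118.0], (-57.0, 21.3), 753)]
[652.65629229 -71.22499341  55.        ] 33 (53.3, 77.5)
mug 105
box 21
jar 2
spoon 1391
pink 13
purple 0
```

View pics/t10c.png

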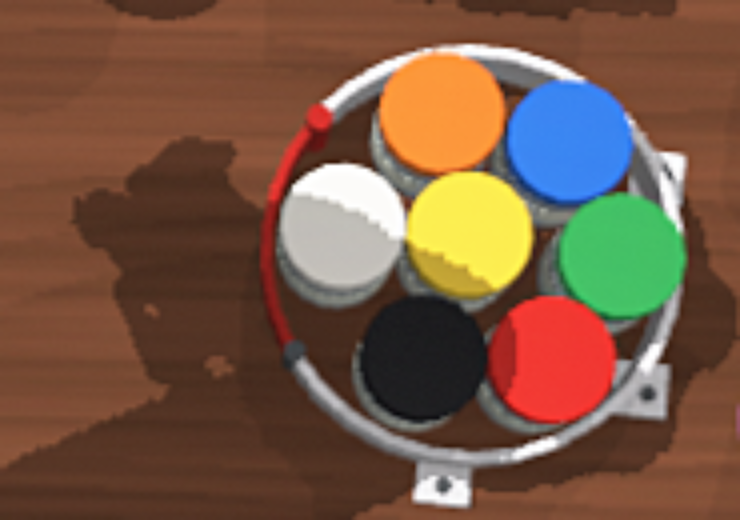

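The gate is shut (pin at crop 319,122) and all seven are inside. The top-view difference at the spoon may be the arm or its shadow, so I check it in the scene view.

```bash
python3 -c "
from h import *
p,d=grab('scene','s11'); p0=cv2.imread('pics/scene0.png'); 
for n,(x0,y0,x1,y1) in dict(mug=(275,265,335,340),spoon=(395,308,442,385),box=(148,245,260,322),jar=(122,205,172,262)).items():
    a=p0[y0:y1,x0:x1]; b=p[y0-6:y1+6,x0-6:x1+6]; r=cv2.minMaxLoc(cv2.matchTemplate(b,a,cv2.TM_CCOEFF_NORMED)); print(n,round(r[1],3),np.array(r[3])-6)
print(arm.job_done(),readout.read_state()['clock'])"
```

```text
mug 0.99 [0 0]
spoon 0.998 [0 0]
box 0.998 [0 0]
jar 0.998 [0 0]
the job is handed in; nothing more can be done
the job is handed in; nothing more can be done
```

All seven tins are packed inside the rail, the red gate is shut behind them, and the job is handed in. The clock read 16.2 s at the last move, against the 72 s limit.

**What I did:**
- I slid the yellow tin, then the white one, to the mouth in a light grip without raising them.
- With the fingers narrowed, I pushed yellow to the middle and white into the mouth place.
- I swung the gate shut with closed fingers and backed the arm away.

**Last checks:**
- **Tins:** yellow is 4–7 mm from the rail centre and the other six are at radius 60–66 mm, all standing. White is partly in shadow, so its figure is less exact.
- **Gate:** the pin measured (53.3, 77.5) in the rail's axes, against (53, 78.5) when shut. The push met a firm stop at about 14 N.
- **Bystanders:** the mug, spoon, food box and jar match the starting scene picture with no pixel shift.
- **Forces:** the highest wrist force I read was about 25 N, while pushing yellow in; I only read it at the end of each call.

One check disagreed. The last top view differed from the first around the spoon, which I put down to the arm or its shadow there. The scene view showed the spoon had not moved.

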